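# Snap a packet hanger onto the display rail

### The arm

A 6-joint arm with a two-finger parallel gripper is mounted at the origin on the work surface. World frame = base frame: x ahead of the robot, y to its left, z up, the work surface at z = 0. Lengths are in m, angles in degrees, forces in N, time in s.
With the tool pointing down it reaches from about 0.4 to 0.825 m from the base axis. Payload 7 kg.
Tool frame: the origin (TCP) lies on the centre line of the jaws, within the pads' length; the fingertips stand r.nose_length ahead of it and the grasp point (between the pads) lies 2 mm behind it (r.nose_length is the distance from the TCP to the fingertips, in m); z points along the fingers, y is the direction in which the jaws open and shut (so a half turn about z gives the same grasp; the last joint's range is limited). The gripper opens to 88 mm and grips with 3 to 60 N. Pads are 19 mm wide; open, the fingers measure 130 mm over their backs; the gripper's body (78 mm by 193 mm) begins 47 mm behind the grasp point.
Start: joints at [-53.795, 20.546, 0.682, 0, -70.136, -16.507], TCP at [0.227, -0.635, 0.244] pointing down, gripper open.
Joint ranges: [-176.03, 176.03], [-82.01, 121.73], [-58.28, 71.71], [-173.87, 95.51], [-174.79, -0.11], [-173.66, 173.66]. Speed limits (degrees/s): [136.94, 136.94, 172.46, 180, 180, 180].

### API

Orientations are given as [roll, pitch, yaw] about the fixed x, y, z axes, in that order (R = Rz(yaw) Ry(pitch) Rx(roll)).
In Python, from plant import r gives the robot as it stands.
- The arm moves only by the tool apply_moves, never from a script. Its argument "targets" is a list of rows, each a list of 3 entries, a list of its own where there are three numbers: the shift along the tool's x, y, z scaled (see below), then the turn, a rotation vector about the tool's x, y, z scaled (see below), then the finger opening in mm, from 0 to 87.6. A call has 1 to 5 rows; each row shifts and turns the pose as measured when the row begins, along the tool's axes as they then stand; what a row does not reach is not made up. The controller multiplies each number of a shift by 0.04 m and each number of a turn by 8 degrees. A row lasts 1/10 s, in which the tool goes at most 50 mm and 8.59 degrees, less where a joint would pass 70% of its speed; a pose out of reach is approached as far as the arm can. A call with a number of a shift or a turn outside -1 to 1 is refused whole. A call with a gripper value outside its range is refused whole. The fingers move at their own pace and stop on an object; "squeeze" is the grip in N (left out, the last holds). Time passes only in rows, so rows that do not move let the fingers close. It gives the time, the measured TCP pose, the force and the opening at its end, in the units of the state.
- r.get_state(): the state, without advancing time (a new reading comes with each control period).
- r.capture(name): name is "side" or "top" or "wrist"; returns a dict with "img" (400x640x3 uint8, blue, green, red), "z_map" (400x640 float32, m along the optical axis (not along the pixel's ray), 0 where there is no reading), "fx", "fy", "cx", "cy" (pixels), "camera_from_world" (4x4, takes a point from world to camera coordinates); the wrist camera has in their place "mount" (4x4, takes a point from camera to tool coordinates, whose origin is the TCP and whose axes are the flange's). Camera axes: x right, y up, looking along -z (the intrinsics and any distortion apply to the point x, -y, -z); pixel columns grow to the right and rows downward; lengths in m; the calibration is good to about 2 mm. A picture is of the moment at which its call begins: read the wrist's pose just before it.
- r.close_job(): hands the job in, once; it reports no verdict.
The state is a dict: "time_s": time; "joints": joint angles; "qd": joint speeds; "joint_torque": joint torques, N m; "tcp_pos": TCP position; "eef_rot": TCP orientation; "contact_force": force on the tool from outside, world axes, zero at the start; "moment": the same for the moment, N m; "gripper_width": finger opening in m.
Only numpy, scipy, OpenCV 4.12 (cv2) and the standard library are available. Lean on these libraries where they do the work, as an engineer would, in place of code of your own. Each camera call takes 0.05 s, during which the arm holds its last target.

### The job

On the seed packet counter, take the white packet hanger by its top tab and hook it over the horizontal bar, its steel prong pointing away from the robot, at a place at least 8 cm along the bar from the mark, without snapping it on yet. Slide it along the bar to the mark without lifting it off, then press it straight down until it snaps over the bar and is fully home. Keep pressing: the program finishes while the robot still holds the snapped hanger pressed firmly down on the bar; leave the tin, the bottle and the packet bundle where they are.

Things in the scene. Friction and masses are not known exactly. Their poses are not given: they have to be found in the camera images.
- hanger: loose white plastic hanger, 0.1 to 0.2 kg, on its feet: upside-down channel 34 (x) x 66 (y) mm, cheeks 22 mm apart inside, open below and at both y ends; flat crown shoulders at z = 50; grip tab 24 (x) x 26 (y) mm on top, z = 50 to 86. Steel prong (6 mm rod) along +x to x = 67, z = 38 to 52. Origin: centre of the underside; z up, y along the channel (lies along the bar)
- hanger_crown: the hanger's crown block and grip tab, rigid with it: origin in the middle of the tab, 20 mm above the shoulders, 70 mm above the feet; axes as the hanger's. A grip across the tab's y faces puts the finger tips over the shoulders, which can take the push
- hanger_seat (a point): point in the hanger, 30 mm above its feet, where the bar's axis lies when home. Sprung noses in the cheeks (z = 22, along y, 8 mm gap) stop the bar: hooked, this point is 15 mm above the bar's axis. About 8 to 14 N more pushes the bar past them, then the force drops and the crown lands on the bar, 15 mm lower than hooked. Axes as the hanger's
- rail: fixed display rail: wooden base board 60 x 440 x 12 mm, wooden end posts 40 x 14 mm at y = -210 and +210 (144 mm high), and a round aluminium bar, 14 mm diameter, along y between them, axis 130 mm above the counter. Origin: centre of the underside of the board; y along the bar, +x away from the robot; the hanger's middle fits from y = -160 to 160
- mark_axis (a point): the mark: point on the bar's axis where the hanger's middle belongs, up to 100 mm either side of the rail's middle. Seen as a dark 4 mm line round the bar and a dark pointed upright tab (10 mm wide, tip 94 mm high) on the far edge of the base board, 26 mm beyond the bar. Axes as the rail's
- tin: bystander: closed steel tin, 72 mm across, 80 mm high; origin at the centre of its underside
- bottle: bystander: clear plastic bottle with a green cap, 52 mm across, 130 mm high; origin at the centre of its underside
- bundle: bystander: banded bundle of seed packets, 80 x 115 x 42 mm, lying flat beyond the rail; origin at the centre of its underside
- hanger_prong (a point): upturned tip of the hanger's prong, 64 mm out along the hanger's +x and 49 mm above its feet; axes as the hanger's
Not all that is in view belongs to the job. Leave any blue or yellow look-alike of the hanger alone.

How it is judged (in metres and radians):
On the way, in this order (a step that is already met when the one before it is completed fails the run):
1. hanger hooked over the bar, not snapped, its middle at least 60 mm along the bar from the mark (z of hanger_seat in the frame of mark_axis between 0.009 and 0.02 m and x of hanger_seat in the frame of mark_axis between -0.006 and 0.006 m and y of hanger_seat in the frame of rail between -0.2 and 0.2 m and (y of hanger_seat in the frame of mark_axis above 0.06 m or y of hanger_seat in the frame of mark_axis below -0.06 m)), for 0.2 s.
2. hanger at the mark (within 8 mm), hooked, still not snapped (z of hanger_seat in the frame of mark_axis between 0.009 and 0.02 m and x of hanger_seat in the frame of mark_axis between -0.006 and 0.006 m and y of hanger_seat in the frame of mark_axis between -0.008 and 0.008 m), for 0.1 s.
3. hanger snapped home at the mark (z of hanger_seat in the frame of mark_axis below 0.003 m and horizontal distance between hanger_seat and mark_axis below 0.01 m), for 0.1 s.
At the end, for the whole second after the job is handed in: The hanger is snapped home at the mark: seat within 3 mm of the bar's axis in height, 5 mm across, 8 mm along, prong away from the robot, upright and along the bar within 0.15 rad, and the robot's fingers still press its crown onto the bar with over 4 N (z of hanger_seat in the frame of mark_axis between -0.004 and 0.003 m and x of hanger_seat in the frame of mark_axis between -0.005 and 0.005 m and y of hanger_seat in the frame of mark_axis between -0.008 and 0.008 m and angle between the y axis of hanger and the y axis of rail, either way round below 0.15 rad and angle between hanger's own z axis and vertical below 0.15 rad and z of hanger in the frame of rail above 0.09 m and x of hanger_prong in the frame of rail above 0.045 m and contact force between hanger_crown and rail above 4 N and contact force between the fingers and hanger above 2 N); the arm keeps its last pose, push and grip.
It fails at once if hanger lifted off, or lowered directly onto, the bar within 45 mm of the mark (z of hanger_seat in the frame of mark_axis between 0.028 and 0.07 m and x of hanger_seat in the frame of mark_axis between -0.012 and 0.012 m and y of hanger_seat in the frame of mark_axis between -0.045 and 0.045 m).
It fails at once if a bystander shoved or toppled (distance of any of tin, bottle, bundle from where it was at the start of the episode above 0.03 m or angle between any of tin, bottle's own z axis and vertical above 0.4 rad).
It also fails if it takes over 48 s, if anything falls off the work surface, if the arm or the gripper's body presses on something with over 40 N, if the wrist force passes 120 N, or if a joint passes its speed limit or range.

## Working session

There is one attempt and no reset: what is moved stays moved. The work goes in short steps, Python scripts to look and compute and a tool call to move; the robot and the scene stay as the last step left them, time stands still between calls to the robot, and variables do not carry over. Pictures are saved under pics/ and viewed, and the job is handed in when it is done.

Besides the shell and the picture viewer there is one more tool, called after "Emit:" as name(argument=value, ...), one argument or row to a line, values as JSON. apply_moves: Moves the arm, as the interface text tells. Its arguments: {"type":"object","properties":{"targets":{"type":"array","items":{"type":"array"}},"squeeze":{"type":"number"}},"required":["targets"]}

```bash
mkdir -p pics; ls; python3 - <<'E'
from plant import r
import cv2,numpy as np
s=r.get_state(); print(s); print(r.nose_length)
for n in ["side","top","wrist"]:
    c=r.capture(n); cv2.imwrite(f"pics/{n}0.png",c["img"]); np.savez(f"pics/{n}0.npz",**c)
    print(n,c["fx"],c["fy"],c["cx"],c["cy"],c.keys()); print(np.round(c.get("camera_from_world",c.get("mount")),3))
E
```

```text
pics
{'time_s': 0.0, 'joints': array([-5.37941405e+01,  2.05909425e+01,  6.34293579e-01, -2.10906405e-02,
       -7.01361492e+01, -1.65074128e+01]), 'qd': array([-0.05882608, -0.0659449 ,  0.01593093, -0.04560735, -0.00129369,
       -0.03727285]), 'joint_torque': array([ 1.57056500e-03, -5.82719922e+01,  2.93049037e+01,  6.99721187e+00,
        6.69759684e-03, -1.57079594e-04]), 'tcp_pos': array([ 0.22735407, -0.63506767,  0.24262913]), 'eef_rot': array([ 1.79905393e+02, -7.36086920e-03, -1.60308730e+02]), 'contact_force': array([0.06508424, 0.38239454, 0.10169581]), 'moment': array([-0.04959581, -0.00853624,  0.00990726]), 'gripper_width': 0.08751962783660906}
0.017
side 501.18247075227316 501.18247075227316 324.420056145139 202.314051686572 dict_keys(['img', 'z_map', 'fx', 'fy', 'cx', 'cy', 'camera_from_world'])
[[-0.959 -0.282 -0.014  0.466]
 [ 0.188 -0.674  0.715 -0.161]
 [-0.211  0.683  0.699 -1.07 ]
 [ 0.     0.     0.     1.   ]]
top 513.1448553971709 513.1448553971709 324.2633743096942 197.4268742342837 dict_keys(['img', 'z_map', 'fx', 'fy', 'cx', 'cy', 'camera_from_world'])
[[ 4.000e-03 -1.000e+00  1.000e-03 -1.900e-02]
 [ 9.890e-01  4.000e-03  1.510e-01 -5.110e-01]
 [-1.510e-01  0.000e+00  9.890e-01 -1.349e+00]
 [ 0.000e+00  0.000e+00  0.000e+00  1.000e+00]]
wrist 359.72688672935686 359.72688672935686 314.37553172563673 195.20096986469963 dict_keys(['img', 'z_map', 'fx', 'fy', 'cx', 'cy', 'mount'])
[[ 0.     0.964  0.265  0.07 ]
 [ 1.    -0.     0.001  0.001]
 [ 0.001  0.265 -0.964 -0.141]
 [ 0.     0.     0.     1.   ]]
```

View pics/top0.png

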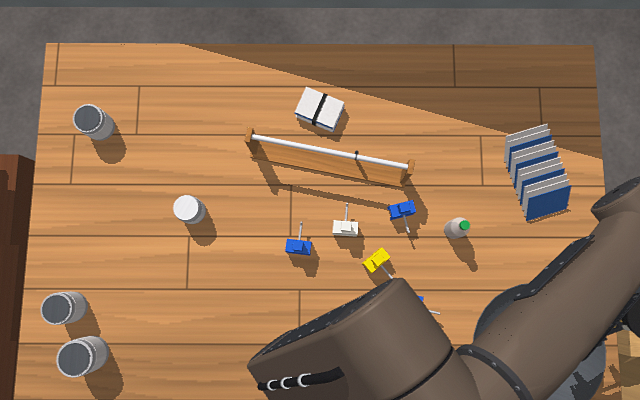

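View pics/side0.png

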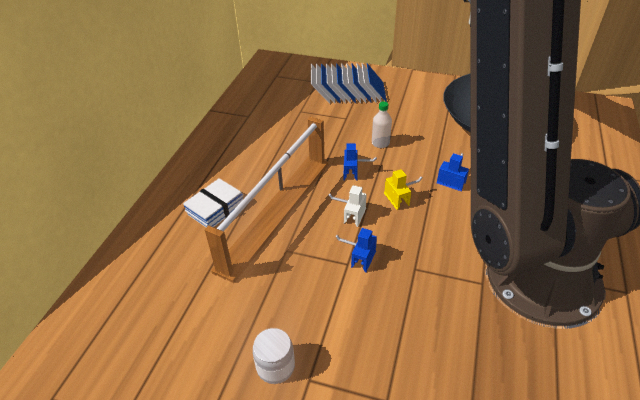

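View pics/wrist0.png

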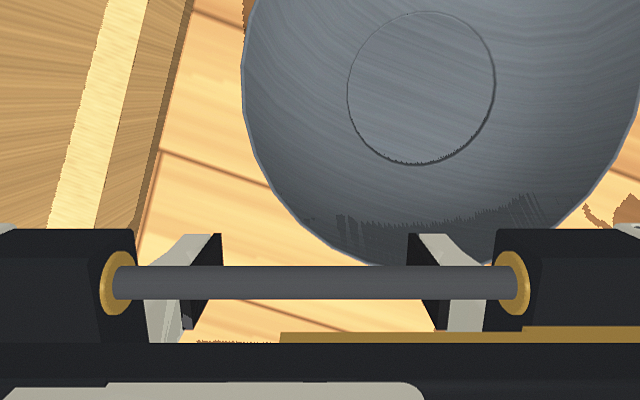

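The top view shows the white hanger at (345,228) with its prong pointing away. The look-alikes are blue at (298,246), (402,210) and (425,303), and yellow at (376,260). The one meant is the white one, the only white item with a tab and prong. The bar runs (250,135) to (410,167), with the mark near (358,155). Next: an enlarged crop and measurements.

```bash
cat > h.py <<'E'
import numpy as np,cv2
def cloud(c,T=None):
    # T: world_from_camera
    if T is None: T=np.linalg.inv(c["camera_from_world"])
    z=c["z_map"].astype(float); v,u=np.mgrid[0:400,0:640]
    P=np.stack([(u-c["cx"])/c["fx"]*z,-(v-c["cy"])/c["fy"]*z,-z,np.ones_like(z)],-1)
    W=(P@T.T)[...,:3]; W[z<=0]=np.nan
    return W
E
python3 - <<'E'
import numpy as np,cv2
from h import *
ims=[]
for n,(x,y) in dict(top=(345,205),side=(300,170)).items():
    c=dict(np.load(f"pics/{n}0.npz")); W=cloud(c); im=c["img"]
    w,h=(110,82) if n=="top" else (110,82)
    cr=im[y-h:y+h,x-w:x+w]; ims.append(cv2.resize(cr,None,fx=3.4,fy=3.4,interpolation=cv2.INTER_CUBIC)[:290 if 0 else None])
    hsv=cv2.cvtColor(im,cv2.COLOR_BGR2HSV)
    white=(hsv[...,1]<50)&(hsv[...,2]>90)
    X,Y,Z=W[...,0],W[...,1],W[...,2]
    u,v={'top':(345,228),'side':(355,205)}[n]
    p=W[v,u]; print(n,'hanger px',p)
    m=white&(np.hypot(X-p[0],Y-p[1])<.05)
    for lo,hi in[(.075,.095),(.043,.058),(.03,.06)]:
        q=W[m&(Z>lo)&(Z<hi)]
        if len(q):
            (cc,sz,a)=cv2.minAreaRect((q[:,:2]*1000).astype(np.float32)); print(lo,hi,len(q),q.mean(0).round(4),np.median(q[:,2]).round(4),cc,sz,a)
    # bar
    m=white&(Z>.115)&(Z<.145)&(X>.4)&(X<.8)&(np.abs(Y)<.3)
    q=W[m]; print('bar n',len(q))
    if len(q)>10:
        ctr=np.median(q,0); 
        l=cv2.fitLine((q[:,:2]*1000).astype(np.float32),cv2.DIST_HUBER,0,.01,.01).ravel(); print('line',l, np.degrees(np.arctan2(-l[0],l[1])),'z',np.percentile(q[:,2],[5,50,95]))
        t=(q[:,:2]*1000-l[2:])@l[:2]; print('ends',l[2:]+t.min()*l[:2],l[2:]+t.max()*l[:2])
cv2.imwrite("pics/crop_top.png",ims[0]);cv2.imwrite("pics/crop_side.png",ims[1])
E
```

```text
top hanger px [ 0.42423287 -0.07119046  0.08775927]
0.075 0.095 95 [ 0.4304 -0.0726  0.0856] 0.0857 (431.08746337890625, -73.9815902709961) (26.198040008544922, 24.059192657470703) 89.01759338378906
0.043 0.058 221 [ 0.4298 -0.073   0.0495] 0.0495 (442.3096923828125, -73.93266296386719) (65.12940216064453, 58.08334732055664) 86.23541259765625
0.03 0.06 241 [ 0.4297 -0.0725  0.0486] 0.0493 (442.3096923828125, -73.93266296386719) (65.12940216064453, 58.08334732055664) 86.23541259765625
bar n 856
line [ 1.9261199e-01  9.8127502e-01  6.1551068e+02 -2.7849846e+01] -11.105255 z [0.12956737 0.13481649 0.1397962 ]
ends [ 576.41333161 -227.03397799] [654.40334119 170.29148149]
side hanger px [ 0.42884111 -0.06131605  0.04600171]
0.075 0.095 114 [ 0.4305 -0.0682  0.0836] 0.0844 (431.1462097167969, -70.21021270751953) (27.509654998779297, 24.82927703857422) 84.25425720214844
0.043 0.058 212 [ 0.4302 -0.0579  0.0492] 0.0491 (433.5414123535156, -62.034507751464844) (68.9566650390625, 60.39390182495117) 28.394460678100586
0.03 0.06 291 [ 0.4312 -0.0578  0.0464] 0.0481 (445.42303466796875, -70.79920196533203) (67.25382232666016, 63.84563064575195) 85.31790924072266
bar n 816
line [ 1.9400220e-01  9.8100108e-01  6.1873260e+02 -5.8510375e+00] -11.18644 z [0.12932166 0.13452784 0.13760539]
ends [ 574.88002465 -227.59815928] [652.85724109 166.70528149]
```

View pics/crop_top.png

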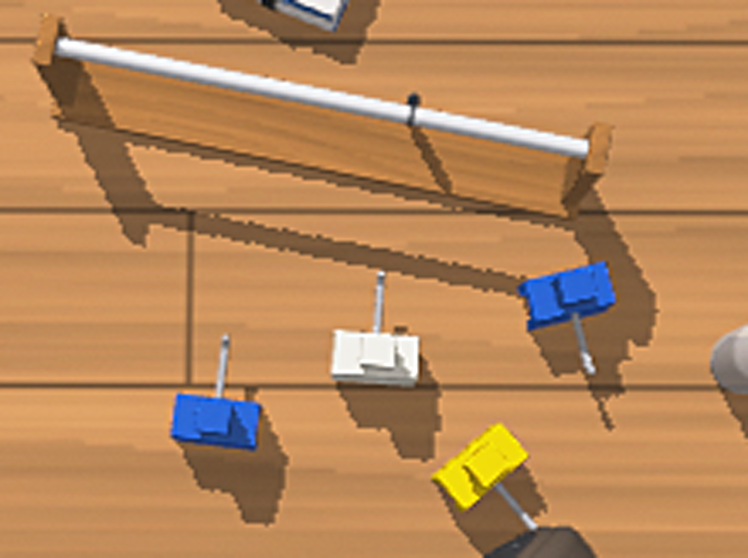

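View pics/crop_side.png

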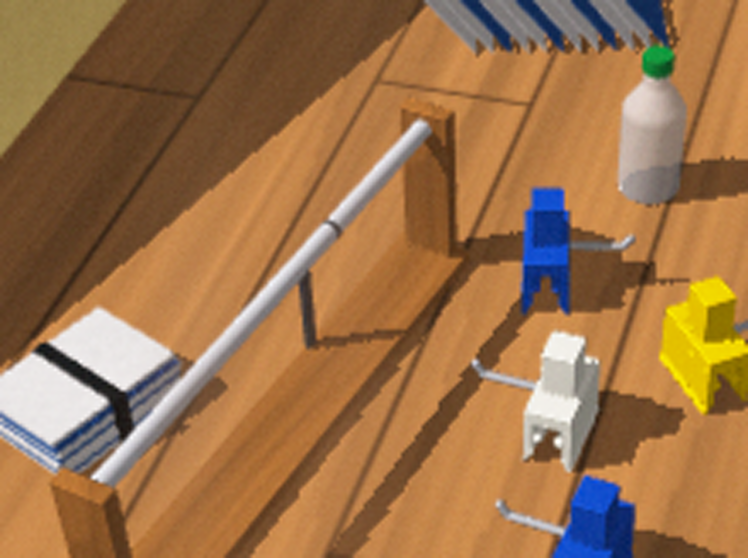

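White hanger confirmed: white body and tab at crop (375,355), prong tip at (381,272). The dark mark ring is at crop (413,122) in the top view and (333,228) in the side view. Next, the mark position and hanger yaw.

```bash
cat >> h.py <<'E'
def ray(c,u,v,z=None):
    T=np.linalg.inv(c["camera_from_world"])
    d=T[:3,:3]@np.array([(u-c["cx"])/c["fx"],-(v-c["cy"])/c["fy"],-1.]); o=T[:3,3]
    if z is None: return o,d
    return o+d*(z-o[2])/d[2]
E
python3 - <<'E'
import numpy as np,cv2
from h import *
c={n:dict(np.load(f"pics/{n}0.npz")) for n in("top","side")}
# ring: dark pixels near bar
for n,(u0,v0) in dict(top=(356,159),side=(288,155)).items():
    W=cloud(c[n]); g=cv2.cvtColor(c[n]["img"],cv2.COLOR_BGR2GRAY).astype(int)
    print(n);print(g[v0-7:v0+6,u0-8:u0+8])
W=cloud(c["top"]); print(W[155:163,353:360].round(3)[:,:,2])
E
```

```text
top
[[168 162 159 161 158 164 153  42  35  44 103 173 165 164 165 165]
 [248 247 227 216 181 171 123  47  34  49 102 167 161 158 160 161]
 [244 245 245 245 247 251 253 197  73 125 165 168 162 162 160 159]
 [237 239 241 241 243 247 252 213 105 218 255 246 230 224 198 175]
 [187 199 213 223 232 240 244 198 119 240 251 245 245 244 245 246]
 [125 133 144 161 175 191 192 119 105 219 242 240 240 240 241 242]
 [126 123 121 125 124 129 126  67 108 186 190 197 210 222 230 236]
 [141 143 142 137 128 123  88  44  81 132 127 132 143 160 171 184]
 [132 134 136 139 140 146 140  82  81  80  93 128 121 123 122 124]
 [135 132 132 131 131 132 140 136  78  80 101 148 145 139 135 126]
 [127 130 133 139 139 136 137 128  74  80  76  94 142 142 141 142]
 [120 121 122 125 130 137 141 134  82  81  82  76  90 137 134 132]
 [126 126 126 123 120 118 122 127 125  74  81  81 101 145 140 136]]
side
[[113 138 137 136 132 135 134 131 132 164 237 220 203 182 149 122]
 [127 137 137 127 131 137 135 131 159 220 221 205 183 152 126 125]
 [135 136 131 132 132 135 131 161 217 223 206 185 157 123 120 125]
 [137 133 135 135 
[... 313 characters left out ...]
42]
 [133 146 195 230 218 198 179 145 120  77  98 142 150 151 150 142]
 [145 186 233 222 204 180 148 127 116  85 126 148 151 154 150 145]
 [186 231 222 205 180 151 120 121 121 125 147 149 153 150 151 146]
 [232 225 208 184 156 125 122 126 134 147 149 148 150 150 147 144]
 [225 210 187 158 126 120 121 136 147 144 152 150 151 151 145 144]]
[[0.133 0.137 0.135 0.132 0.137 0.135 0.137]
 [0.138 0.137 0.132 0.134 0.138 0.135 0.131]
 [0.136 0.136 0.133 0.136 0.137 0.135 0.134]
 [0.131 0.135 0.135 0.133 0.132 0.136 0.127]
 [0.013 0.129 0.133 0.137 0.132 0.141 0.137]
 [0.013 0.007 0.017 0.012 0.012 0.011 0.13 ]
 [0.003 0.016 0.013 0.008 0.013 0.004 0.012]
 [0.013 0.009 0.015 0.013 0.017 0.015 0.011]]
```

```bash
python3 - <<'E'
import numpy as np,cv2
from h import *
c={n:dict(np.load(f"pics/{n}0.npz")) for n in("top","side")}
pt=ray(c["top"],355.8,155.7,.135); ps=ray(c["side"],288,153.9,.134); print('ring',pt,ps)
# tab of mark in top: tip ~ (356,152) z .094
print('tab top',ray(c["top"],356,151.7,.092))
th=np.radians(-11.15); ry=np.array([-np.sin(th),np.cos(th)])
for l in ([615.51,-27.85],[618.73,-5.85]):
    l=np.array(l)/1000
    for p in(pt,ps): print('bar foot of p',l+ry*((p[:2]-l)@ry))
# prong tip and hanger
print('tip',ray(c["top"],346.8,203.2,.049), ray(c["side"],331.5,196,.049))
for n in c:
    im=c[n]["img"];W=cloud(c[n]);hsv=cv2.cvtColor(im,cv2.COLOR_BGR2HSV)
    X,Y,Z=[W[...,i] for i in range(3)]
    m=(hsv[...,1]<50)&(hsv[...,2]>70)&(np.hypot(X-.43,Y+.073)<.08)&(Z>.03)&(X>.455)
    q=W[m]; l=cv2.fitLine((q[:,:2]*1000).astype(np.float32),cv2.DIST_HUBER,0,.01,.01).ravel();print(n,len(q),l,np.degrees(np.arctan2(l[1],l[0])),q[:,0].max())
# bystanders, lookalikes
for nm,u,v in [('blueR',402,210),('blueL',298,246),('yellow',376,260),('bottlecap',464,226),('tin',188,205),('bundle',320,109)]:
    print(nm,cloud(c["top"])[v,u].round(3))
E
```

```text
ring [ 0.60454251 -0.09718486  0.135     ] [ 0.60103314 -0.09692723  0.134     ]
tab top [ 0.62553825 -0.10048415  0.092     ]
bar foot of p [ 0.6019451  -0.09667292]
bar foot of p [ 0.60186274 -0.09709075]
bar foot of p [ 0.60087067 -0.09646115]
bar foot of p [ 0.60078831 -0.09687898]
tip [ 0.49445317 -0.07776776  0.049     ] [ 0.48911625 -0.07286799  0.049     ]
top 30 [ 9.9580580e-01 -9.1492139e-02  4.7530884e+02 -7.6207504e+01] -5.2494545 0.4944971964226884
side 40 [ 9.9923438e-01 -3.9123874e-02  4.7638953e+02 -7.3512611e+01] -2.242205 0.49616258568934857
blueR [nan nan nan]
blueL [0.378 0.05  0.085]
yellow [ 0.342 -0.151  0.086]
bottlecap [ 0.427 -0.368  0.127]
tin [0.484 0.341 0.074]
bundle [ 0.759 -0.005  0.042]
```

Emit:
apply_moves(
  targets=[
    [[0,0,0],[0,0,0.99],87],
    [[0,0,0],[0,0,0.99],60],
    [[0,0,0],[0,0,0.98],60],
    [[0,0.3,0],[0,0,0],60],
    [[-0.2,0.8,0],[0,0,0],60],
  ],
)

```text
time_s: 0.65
tcp_pos: [0.2378, -0.5919, 0.2396]
eef_rot: [179.7, -0.2, 175.1]
contact_force: [0.5, -0.3, -0.2]
gripper_width: 0.0626
```

```bash
cat >> h.py <<'E'
from scipy.spatial.transform import Rotation as Ro
def st():
    from plant import r
    s=r.get_state(); R=Ro.from_euler('xyz',s['eef_rot'],degrees=True); return s,R
def need(p,rpy=None):
    s,R=st(); d=R.inv().apply(np.array(p)-s['tcp_pos'])/.04
    print('t',s['time_s'].__round__(2),'tcp',s['tcp_pos'].round(4),'rot',s['eef_rot'].round(2),'F',s['contact_force'].round(1),'M',s['moment'].round(2),'w',round(s['gripper_width']*1000,1))
    print('shift units',d.round(2))
    if rpy is not None:
        rv=(R.inv()*Ro.from_euler('xyz',rpy,degrees=True)).as_rotvec(degrees=True)/8; print('turn units',rv.round(2))
E
python3 -c "
from h import *
need([.43,-.073,.21],[180,0,176])"
```

```text
t 0.65 tcp [ 0.2378 -0.5919  0.2396] rot [179.73  -0.22 175.14] F [ 0.5 -0.3 -0.2] M [ 0.03 -0.1  -0.02] w 62.6
shift units [-3.69 13.33  0.79]
turn units [ 0.03 -0.03 -0.11]
```

Emit:
apply_moves(
  targets=[
    [[-0.25,0.95,0],[0,0,0],50],
    [[-0.25,0.95,0],[0,0,0],50],
    [[-0.25,0.95,0],[0,0,0],50],
    [[-0.25,0.95,0],[0,0,0],50],
    [[-0.25,0.95,0],[0,0,-0.1],50],
  ],
)

```text
time_s: 1.15
tcp_pos: [0.3019, -0.3976, 0.2381]
eef_rot: [179.6, -0.3, 176.7]
contact_force: [1.3, 0.2, -0.3]
gripper_width: 0.0505
```

Emit:
apply_moves(
  targets=[
    [[-0.25,0.95,0],[0,0,0],50],
    [[-0.25,0.95,0],[0,0,0],50],
    [[-0.25,0.95,0],[0,0,0],50],
    [[-0.25,0.95,0],[0,0,0],50],
    [[-0.25,0.95,0],[0,0,0],50],
  ],
)

```text
time_s: 1.65
tcp_pos: [0.3596, -0.2006, 0.2391]
eef_rot: [179.5, -0.2, 177.8]
contact_force: [0.6, 0.1, -0.5]
gripper_width: 0.0501
```

```bash
python3 -c "
from h import *
need([.43,-.073,.21],[180,0,176])"
```

```text
t 1.65 tcp [ 0.3596 -0.2006  0.2391] rot [ 1.7954e+02 -1.5000e-01  1.7776e+02] F [ 0.6  0.1 -0.5] M [-0.03 -0.2  -0.07] w 50.1
shift units [-1.63  3.25  0.75]
turn units [ 0.06 -0.02  0.22]
```

Emit:
apply_moves(
  targets=[
    [[-0.4,0.85,0.15],[0,0,0.1],50],
    [[-0.4,0.85,0.15],[0,0,0.1],50],
    [[-0.4,0.8,0.15],[0,0,0],50],
    [[-0.4,0.7,0.15],[0,0,0],50],
    [[0,0,0],[0,0,0],50],
  ],
)

```text
time_s: 2.15
tcp_pos: [0.4297, -0.0656, 0.2165]
eef_rot: [179.4, 0.2, 177.4]
contact_force: [-1.2, -0.9, -0.1]
gripper_width: 0.05
```

```bash
python3 - <<'E'
from h import *
need([.43,-.073,.21],[180,0,176])
from plant import r
s,R=st(); c=r.capture("wrist"); cv2.imwrite("pics/w1.png",c["img"])
T=np.eye(4);T[:3,:3]=R.as_matrix();T[:3,3]=s['tcp_pos']; T=T@c["mount"]
np.savez("pics/w1.npz",T=T,**c)
W=cloud(c,T); hsv=cv2.cvtColor(c["img"],cv2.COLOR_BGR2HSV)
X,Y,Z=[W[...,i] for i in range(3)]
m=(hsv[...,1]<50)&(hsv[...,2]>70)&(np.hypot(X-.43,Y+.073)<.09)
for lo,hi,x in[(.08,.092,.45),(.045,.055,.45),(.03,.06,.455)]:
    k=m&(Z>lo)&(Z<hi)&((X<x) if lo!=.03 else (X>x)); q=W[k]
    if len(q)<5: print(lo,len(q));continue
    print(lo,len(q),q.min(0).round(4),q.max(0).round(4),np.median(q,0).round(4),cv2.minAreaRect((q[:,:2]*1000).astype(np.float32)))
    if lo==.03:
        l=cv2.fitLine((q[:,:2]*1000).astype(np.float32),cv2.DIST_HUBER,0,.01,.01).ravel();print(l,np.degrees(np.arctan2(l[1],l[0])))
E
```

```text
t 2.15 tcp [ 0.4297 -0.0656  0.2165] rot [179.43   0.19 177.43] F [-1.2 -0.9 -0.1] M [-0.08  0.06  0.  ] w 50.0
shift units [-0.02 -0.19  0.16]
turn units [0.07 0.02 0.18]
0.08 1015 [ 0.4202 -0.0842  0.0801] [ 0.4449 -0.0572  0.0886] [ 0.432  -0.0708  0.0861] ((432.8878173828125, -70.74158477783203), (25.78211212158203, 24.31369400024414), 86.29784393310547)
0.045 1826 [ 0.4138 -0.1043  0.0452] [ 0.45   -0.0377  0.055 ] [ 0.4287 -0.07    0.0501] ((432.95574951171875, -70.72400665283203), (65.35253143310547, 34.37343978881836), 86.04981231689453)
0.03 271 [ 0.4582 -0.0777  0.04  ] [ 0.4993 -0.0703  0.0531] [ 0.479  -0.0741  0.044 ] ((478.7921447753906, -74.1040267944336), (5.6466450691223145, 41.26405334472656), 86.75038146972656)
[ 9.9651420e-01 -8.3423018e-02  4.7904300e+02 -7.4217804e+01] -4.785348
```

View pics/w1.png

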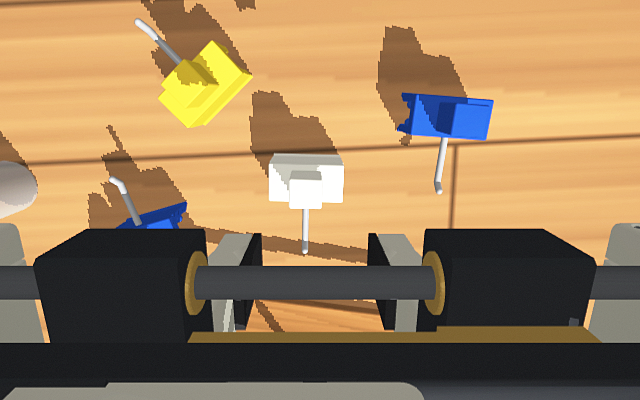

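The wrist view shows the white hanger at (305,180), centred below the jaws, with its prong at (305,245). Shoulders measure 65x34 mm at z 0.050, matching the description; yaw is −4°. Descending.

Emit:
apply_moves(
  targets=[
    [[-0.08,-0.14,0.8],[0.07,0.02,0.18],50],
    [[0,0,0.8],[0,0,0],50],
    [[0,0,0.7],[0,0,0],50],
    [[0,0,0.4],[0,0,0],50],
    [[0,0,0],[0,0,0],50],
  ],
)

```text
time_s: 2.7
tcp_pos: [0.4297, -0.0737, 0.1071]
eef_rot: [179.9, 0.2, 176.6]
contact_force: [-0.2, 0.3, -0.3]
gripper_width: 0.0501
```

```bash
python3 -c "
from h import *
need([.4325,-.0710,.0695],[180,0,176])"
```

```text
t 2.7 tcp [ 0.4297 -0.0737  0.1071] rot [179.94   0.23 176.58] F [-0.2  0.3 -0.3] M [-0.06  0.06 -0.01] w 50.1
shift units [-0.06  0.07  0.94]
turn units [0.01 0.03 0.07]
```

Emit:
apply_moves(
  targets=[
    [[-0.08,0.08,0.1],[0,0.03,0.08],50],
    [[0,0,0.35],[0,0,0],50],
    [[0,0,0.35],[0,0,0],50],
    [[0,0,0.15],[0,0,0],50],
    [[0,0,0],[0,0,0],50],
  ],
)

```text
time_s: 3.2
tcp_pos: [0.436, -0.0708, 0.0724]
eef_rot: [179.8, 0.4, 176.0]
contact_force: [0.3, 0.5, 0.8]
gripper_width: 0.0501
```

```bash
python3 -c "
from h import *
need([.4325,-.0710,.0695],[180,0,176])"
```

```text
t 3.2 tcp [ 0.436  -0.0708  0.0724] rot [179.84   0.37 175.99] F [0.3 0.5 0.8] M [-0.05 -0.02  0.02] w 50.1
shift units [ 0.09 -0.01  0.07]
turn units [ 0.02  0.05 -0.  ]
```

Emit:
apply_moves(
  targets=[
    [[0.1,0,0.06],[0,0.04,0],50],
    [[0,0,0],[0,0,0],40],
    [[0,0,0],[0,0,0],20],
    [[0,0,0],[0,0,0],15],
    [[0,0,0],[0,0,0],15],
  ],
  squeeze=40,
)

```text
time_s: 3.7
tcp_pos: [0.4334, -0.0702, 0.0724]
eef_rot: [179.8, 0.3, 176.0]
contact_force: [-0.2, -0.0, -1.9]
gripper_width: 0.0255
```

```bash
python3 -c "
from h import *
need([.4325,-.0710,.0695],[180,0,176])"
```

```text
t 3.7 tcp [ 0.4334 -0.0702  0.0724] rot [179.77   0.25 176.02] F [-0.2 -0.  -1.9] M [-0.11  0.03 -0.04] w 25.5
shift units [ 0.02 -0.02  0.07]
turn units [0.03 0.03 0.  ]
```

Gripped: opening 25.5 mm against a 26 mm tab. Lifting.

Emit:
apply_moves(
  targets=[
    [[0,0,-0.5],[0,0,0],15],
    [[0,0,-0.9],[0,0,0],15],
    [[0,0,-0.9],[0,0,0],15],
    [[0,0,-0.9],[0,0,0],15],
    [[0,0,-0.9],[0,0,0],15],
  ],
)

```text
time_s: 4.2
tcp_pos: [0.4281, -0.0715, 0.2368]
eef_rot: [179.9, -0.5, 175.9]
contact_force: [1.6, 0.4, -1.4]
gripper_width: 0.0257
```

Emit:
apply_moves(
  targets=[
    [[0,0,-0.9],[0,0,0.3],15],
    [[0,0,-0.5],[0,0,0.3],15],
    [[0,0,0],[0,0,0.3],15],
    [[-0.5,0.2,0],[0,0,0],15],
    [[0,0,0],[0,0,0],15],
  ],
)

```text
time_s: 4.7
tcp_pos: [0.451, -0.0674, 0.3018]
eef_rot: [179.7, 0.1, 168.5]
contact_force: [-0.8, 0.3, -2.4]
gripper_width: 0.0255
```

```bash
python3 -c "
from h import *
need([.6213,.0011,.25],[180,0,168.85])"
```

```text
t 4.7 tcp [ 0.451  -0.0674  0.3018] rot [1.7971e+02 7.0000e-02 1.6845e+02] F [-0.8  0.3 -2.4] M [-0.05  0.16  0.  ] w 25.5
shift units [-3.83  2.52  1.31]
turn units [ 0.04  0.01 -0.05]
```

Emit:
apply_moves(
  targets=[
    [[-0.6,0.6,0.2],[0.04,0,-0.05],15],
    [[-0.8,0.6,0.2],[0,0,0],15],
    [[-0.8,0.6,0.2],[0,0,0],15],
    [[-0.8,0.5,0.1],[0,0,0],15],
    [[-0.4,0,0],[0,0,0],15],
  ],
)

```text
time_s: 5.2
tcp_pos: [0.6035, -0.0016, 0.2729]
eef_rot: [180.0, -0.0, 168.8]
contact_force: [-0.3, 0.3, -2.2]
gripper_width: 0.0255
```

Emit:
apply_moves(
  targets=[
    [[0,0,0],[0,0,0],15],
    [[0,0,0],[0,0,0],15],
  ],
)

```text
time_s: 5.4
tcp_pos: [0.604, -0.0014, 0.27]
eef_rot: [-179.9, -0.3, 168.8]
contact_force: [-0.2, -0.6, -1.5]
gripper_width: 0.0254
```

```bash
python3 - <<'E'
from h import *
need([.6213,.0011,.25],[180,0,168.85])
from plant import r
for n in("side","top"):
    c=r.capture(n); np.savez(f"pics/{n}2.npz",**c)
    x,y=(270,180) if n=="side" else (330,160)
    cv2.imwrite(f"pics/{n}2.png",cv2.resize(c["img"][y-85:y+85,x-115:x+115],None,fx=3.4,fy=3.4,interpolation=cv2.INTER_CUBIC))
E
```

```text
t 5.4 tcp [ 0.604  -0.0014  0.27  ] rot [-179.92   -0.26  168.82] F [-0.2 -0.6 -1.5] M [-0.02  0.09  0.  ] w 25.4
shift units [-0.42  0.15  0.5 ]
turn units [-0.01 -0.03 -0.  ]
```

View pics/side2.png

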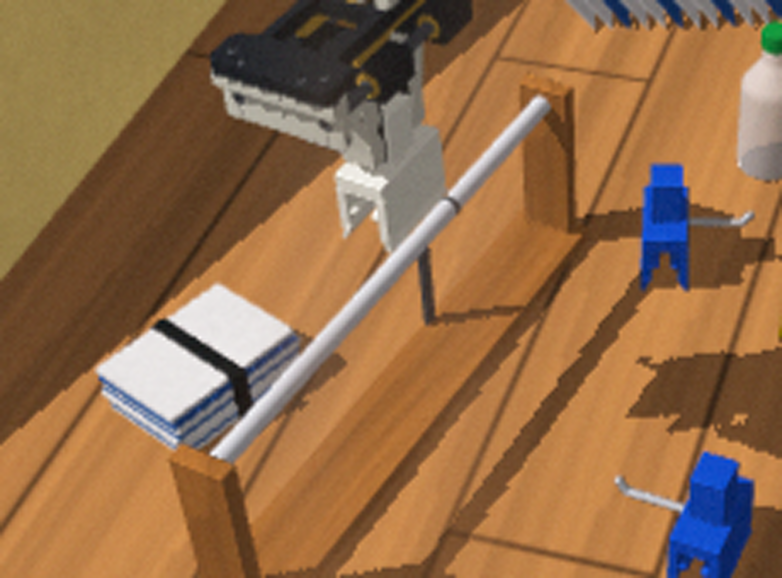

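View pics/top2.png

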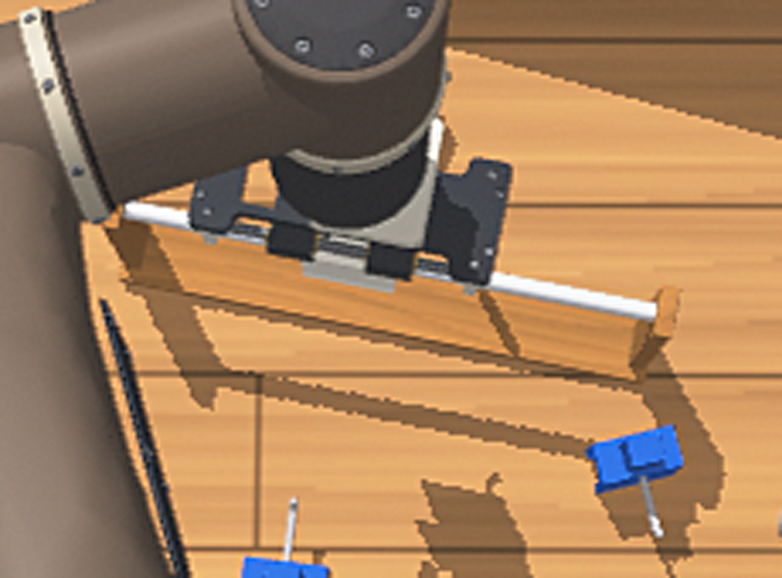

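Held well; the hanger sits on the robot side of the bar at side crop (385,205), with feet above the bar. Check relative position with the wrist camera.

```bash
cat >> h.py <<'E'
def wristcap(name):
    from plant import r
    s,R=st(); c=r.capture("wrist"); cv2.imwrite(f"pics/{name}.png",c["img"])
    T=np.eye(4);T[:3,:3]=R.as_matrix();T[:3,3]=s['tcp_pos']; T=T@c["mount"]
    return c,cloud(c,T),T,s,R
E
python3 - <<'E'
from h import *
c,W,T,s,R=wristcap("w3")
X,Y,Z=[W[...,i] for i in range(3)]
hsv=cv2.cvtColor(c["img"],cv2.COLOR_BGR2HSV)
m=(hsv[...,1]<60)&(Z>.12)&(Z<.145)&(X>.5)&(X<.7)
q=W[m];print(len(q)); print(T[:3,3])
if len(q)>20:
    l=cv2.fitLine((q[:,:2]*1000).astype(np.float32),cv2.DIST_HUBER,0,.01,.01).ravel();print(l,np.degrees(np.arctan2(-l[0],l[1])))
    n=np.array([l[1],-l[0]]); d=(q[:,:2]*1000-l[2:])@n*np.sign(n[0]); print(np.percentile(d,[1,10,50,90,99]),np.percentile(q[:,2],[1,50,99]))
    k=d; print('z of top', [ (round(a,1),np.median(q[(d>a-1)&(d<a+1),2]).round(4)) for a in np.arange(-7,8,2) if ((d>a-1)&(d<a+1)).sum()>3])
    print('bar x at y=.0011',(l[2]+(1.1-l[3])*l[0]/l[1]))
# hanger points in tool frame
m=(hsv[...,1]<50)&(hsv[...,2]>90)&(Z>.19)&(Z<.30)&(np.abs(X-.604)<.09)&(np.abs(Y)<.06)
q=R.inv().apply(W[m]-s['tcp_pos']); print('hanger tool frame',len(q))
k=np.abs(q[:,2]-.0224)<.006
if k.sum()>5: print(q[k].min(0),q[k].max(0),np.median(q[k],0))
E
```

```text
6251
[0.53476393 0.0133771  0.41193303]
[ 1.9306538e-01  9.8118591e-01  6.1572400e+02 -3.4565006e+01] -11.13173
[-4.99007717e+00 -4.35139009e+00 -9.55365066e-04  6.19174792e+00
  7.85487694e+00] [0.12962913 0.13577757 0.13816429]
z of top [(np.int64(-5), np.float64(0.1316)), (np.int64(-3), np.float64(0.1346)), (np.int64(-1), np.float64(0.1362)), (np.int64(1), np.float64(0.1367)), (np.int64(3), np.float64(0.137)), (np.int64(5), np.float64(0.1364)), (np.int64(7), np.float64(0.135))]
bar x at y=.0011 622.7417
hanger tool frame 10377
[-0.05243781 -0.03209266  0.01650063] [0.0179504  0.0338377  0.02839996] [0.01385981 0.000819   0.02234717]
```

View pics/w3.png

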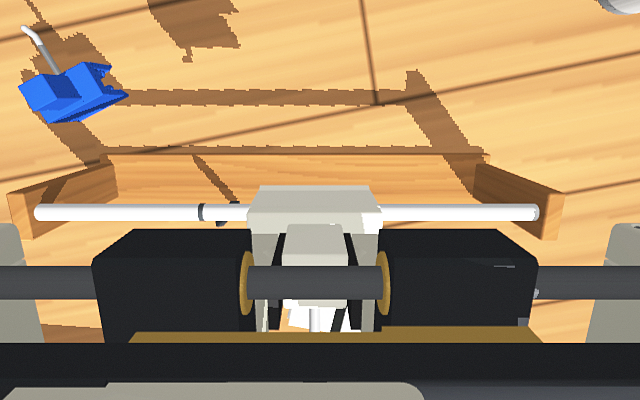

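```bash
python3 - <<'E'
from h import *
need([.6245,.0011,.222],[180,0,168.85])
E
```

```text
t 5.55 tcp [ 0.6037 -0.0016  0.2712] rot [-1.7996e+02 -1.6000e-01  1.6883e+02] F [ 1.1  0.3 -1.4] M [-0.02  0.03  0.01] w 25.5
shift units [-0.5   0.17  1.23]
turn units [-0.   -0.02 -0.  ]
```

Emit:
apply_moves(
  targets=[
    [[-0.5,0.17,0],[0,-0.02,0],15],
    [[0,0,0],[0,0,0],15],
    [[0,0,0.4],[0,0,0],15],
    [[0,0,0.4],[0,0,0],15],
    [[0,0,0.2],[0,0,0],15],
  ],
)

```text
time_s: 6.05
tcp_pos: [0.6227, 0.0006, 0.2357]
eef_rot: [179.8, 0.4, 168.8]
contact_force: [-0.5, -0.6, -1.3]
gripper_width: 0.0257
```

```bash
python3 - <<'E'
from h import *
need([.6245,.0011,.222],[180,0,168.85])
c,W,T,s,R=wristcap("w4")
X,Y,Z=[W[...,i] for i in range(3)]
hsv=cv2.cvtColor(c["img"],cv2.COLOR_BGR2HSV)
t=np.radians(-11.13); n=np.array([np.cos(t),np.sin(t)]); al=np.array([-n[1],n[0]])
m=(hsv[...,1]<60)&(Z>.12)&(Z<.145)&(X>.5)&(X<.7)
q=W[m]; off=q[:,:2]@n; print(len(q))
h=s['tcp_pos'][:2]@n
for side in(1,-1):
    k=(((q[:,:2]-s['tcp_pos'][:2])@al)*side>0)
    if k.sum()>50:
        o=off[k]; z=q[k,2]; A=np.c_[np.ones_like(o),(o-h),(o-h)**2]; p=np.linalg.lstsq(A,z,rcond=None)[0]; print(side,k.sum(),'peak rel tcp',-p[1]/2/p[2],'z',z.max(), 'rng',np.percentile(o-h,[1,99]))
cv2.imwrite("pics/w4c.png",c["img"])
from plant import r
x,y=(270,180); cc=r.capture("side"); cv2.imwrite("pics/side4.png",cv2.resize(cc["img"][y-85:y+85,x-115:x+115],None,fx=3.4,fy=3.4,interpolation=cv2.INTER_CUBIC))
E
```

```text
t 6.05 tcp [6.227e-01 6.000e-04 2.357e-01] rot [179.8    0.43 168.81] F [-0.5 -0.6 -1.3] M [-0.09  0.04 -0.01] w 25.7
shift units [-0.04  0.02  0.34]
turn units [ 0.02  0.05 -0.  ]
8483
1 3541 peak rel tcp 0.0022142770607178667 z 0.13854602222115125 rng [-0.00488823  0.00784022]
-1 4942 peak rel tcp 0.0020811991236984813 z 0.13917165609936144 rng [-0.00511047  0.00836078]
```

View pics/side4.png

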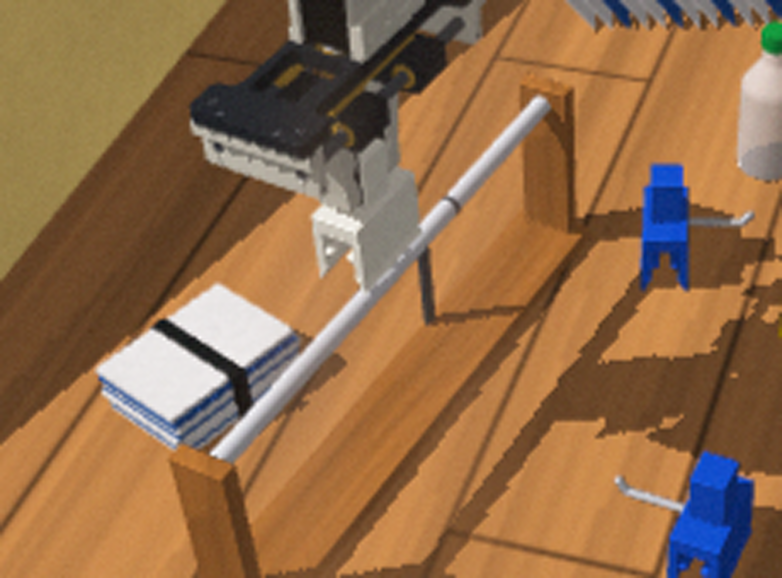

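View pics/w4.png

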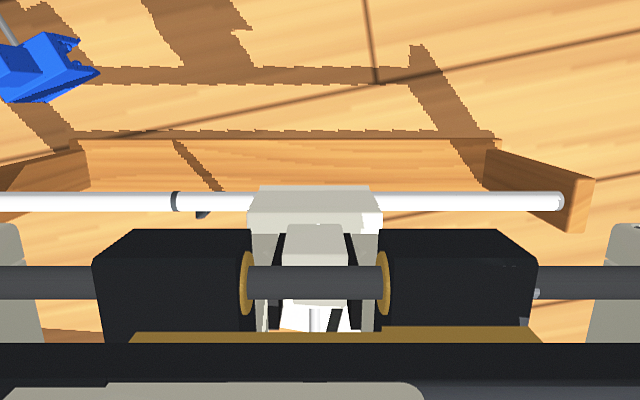

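Emit:
apply_moves(
  targets=[
    [[-0.06,0.02,0.2],[0.02,0.05,0],15],
    [[0,0,0.2],[0,0,0],15],
    [[0,0,0.2],[0,0,0],15],
    [[0,0,0.1],[0,0,0],15],
  ],
)

```text
time_s: 6.55
tcp_pos: [0.6262, 0.001, 0.2084]
eef_rot: [179.9, 0.2, 168.8]
contact_force: [0.2, 0.3, -1.2]
gripper_width: 0.0257
```

```bash
python3 - <<'E'
from h import *
need([.6245,.0011,.1875],[180,0,168.85])
c,W,T,s,R=wristcap("w5")
g=cv2.cvtColor(c["img"],cv2.COLOR_BGR2GRAY)
X,Y,Z=[W[...,i] for i in range(3)]
t=np.radians(-11.13); n=np.array([np.cos(t),np.sin(t)]); al=np.array([-n[1],n[0]])
D=W[...,:2]-s['tcp_pos'][:2]
A=D@al; B=D@n
m=(Z>.125)&(Z<.142)&(np.abs(B)<.02)&(g<90)&(A<-.03)&(A>-.2)
print(m.sum(), np.median(A[m]),np.percentile(A[m],[5,95]), 'mark xy', (s['tcp_pos'][:2]+np.median(A[m])*al))
mm=(Z>.125)&(Z<.142)&(np.abs(B)<.02)&(g>150)&(np.abs(A)>.05)&(np.abs(A)<.15); o=B[mm];p=np.polyfit(o,Z[mm],2);print('bar peak rel tcp',-p[1]/2/p[0],mm.sum())
E
```

```text
t 6.55 tcp [0.6262 0.001  0.2084] rot [1.7992e+02 1.6000e-01 1.6883e+02] F [ 0.2  0.3 -1.2] M [-0.07 -0.    0.02] w 25.7
shift units [ 0.04 -0.01  0.52]
turn units [ 0.01  0.02 -0.  ]
59 -0.09827517225397958 [-0.0999305  -0.09620421] mark xy [ 0.60725857 -0.09544686]
bar peak rel tcp -0.0012037579020149716 6877
```

Emit:
apply_moves(
  targets=[
    [[0.03,0,0.2],[0,0.02,0],15],
    [[0,0,0.2],[0,0,0],15],
    [[0,0,0.05],[0,0,0],15],
  ],
)

```text
time_s: 6.9
tcp_pos: [0.6248, 0.0013, 0.1885]
eef_rot: [179.9, -0.0, 168.8]
contact_force: [-0.8, -0.4, -1.4]
gripper_width: 0.0259
```

```bash
python3 - <<'E'
from h import *
need([.625,.0011,.1875],[180,0,168.85])
E
```

```text
t 6.9 tcp [0.6248 0.0013 0.1885] rot [ 1.7994e+02 -4.0000e-02  1.6883e+02] F [-0.8 -0.4 -1.4] M [-0.03 -0.02 -0.02] w 25.9
shift units [-0.   -0.    0.03]
turn units [ 0.01 -0.01 -0.  ]
```

Emit:
apply_moves(
  targets=[
    [[0,0,0.03],[0,0,0],15],
    [[0,0,0],[0,0,0],15],
  ],
)

```text
time_s: 7.1
tcp_pos: [0.6255, 0.0011, 0.1877]
eef_rot: [179.9, 0.0, 168.9]
contact_force: [-1.5, -0.0, -0.8]
gripper_width: 0.0257
```

```bash
python3 - <<'E'
from h import *
need([.6062,-.095,.1875],[180,0,168.85])
E
```

```text
t 7.1 tcp [0.6255 0.0011 0.1877] rot [1.7995e+02 3.0000e-02 1.6885e+02] F [-1.5 -0.  -0.8] M [-0.02  0.29  0.02] w 25.7
shift units [ 0.01 -2.45  0.  ]
turn units [0.01 0.   0.  ]
```

Emit:
apply_moves(
  targets=[
    [[0.01,0,0.02],[0,0,0],15],
    [[0,0,0],[0,0,0],15],
    [[0,0,0],[0,0,0],15],
  ],
)

```text
time_s: 7.4
tcp_pos: [0.6254, 0.0012, 0.1877]
eef_rot: [179.9, 0.1, 168.9]
contact_force: [0.0, -0.8, -1.3]
gripper_width: 0.026
```

```bash
python3 - <<'E'
from h import *
need([.6062,-.095,.1875],[180,0,168.85])
from plant import r
c=r.capture("side");W=cloud(c)
x,y=(255,185); cv2.imwrite("pics/side6.png",cv2.resize(c["img"][y-60:y+60,x-80:x+80],None,fx=4.8,fy=4.8,interpolation=cv2.INTER_CUBIC))
E
```

```text
t 7.4 tcp [0.6254 0.0012 0.1877] rot [1.7992e+02 1.0000e-01 1.6885e+02] F [ 0.  -0.8 -1.3] M [-0.11 -0.23  0.01] w 26.0
shift units [ 0.01 -2.45  0.  ]
turn units [0.01 0.01 0.  ]
```

View pics/side6.png

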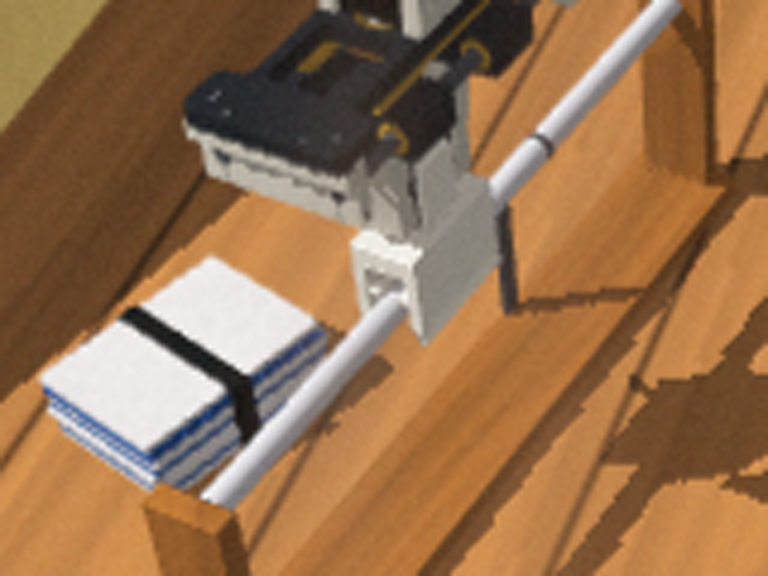

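The side crop shows the bar inside the channel below the noses at (390,300), with the marker ring at (545,143). Hooked and not snapped. Sliding toward the mark.

Emit:
apply_moves(
  targets=[
    [[0,-0.15,0],[0,0,0],15],
    [[0,-0.3,0],[0,0,0],15],
    [[0,-0.3,0],[0,0,0],15],
    [[0,-0.3,0],[0,0,0],15],
  ],
)

```text
time_s: 7.85
tcp_pos: [0.617, -0.0412, 0.1876]
eef_rot: [179.9, 0.1, 169.0]
contact_force: [1.0, 0.6, -0.3]
gripper_width: 0.0257
```

```bash
python3 - <<'E'
from h import *
need([.6060,-.0957,.1875],[180,0,168.85])
E
```

```text
t 7.85 tcp [ 0.617  -0.0412  0.1876] rot [1.7985e+02 1.2000e-01 1.6897e+02] F [ 1.   0.6 -0.3] M [ 0.33 -0.08 -0.02] w 25.7
shift units [ 0.01 -1.39 -0.  ]
turn units [0.02 0.02 0.01]
```

Emit:
apply_moves(
  targets=[
    [[0.01,-0.3,0],[0.02,0.02,0.01],15],
    [[0,-0.3,0],[0,0,0],15],
    [[0,-0.3,0],[0,0,0],15],
    [[0,-0.2,0],[0,0,0],15],
  ],
)

```text
time_s: 8.25
tcp_pos: [0.6073, -0.0902, 0.1878]
eef_rot: [-180.0, 0.0, 168.8]
contact_force: [0.9, 1.3, -1.2]
gripper_width: 0.0257
```

```bash
python3 - <<'E'
from h import *
need([.6060,-.0957,.1875],[180,0,168.85])
E
```

```text
t 8.25 tcp [ 0.6073 -0.0902  0.1878] rot [-1.7996e+02  1.0000e-02  1.6876e+02] F [ 0.9  1.3 -1.2] M [ 0.17 -0.35 -0.02] w 25.7
shift units [ 0.   -0.14  0.01]
turn units [-0.01  0.   -0.01]
```

Emit:
apply_moves(
  targets=[
    [[0,-0.13,0],[0,0,0],15],
    [[0,0,0],[0,0,0],15],
  ],
)

```text
time_s: 8.45
tcp_pos: [0.6059, -0.0973, 0.1878]
eef_rot: [-180.0, 0.0, 168.7]
contact_force: [0.8, -0.3, 0.1]
gripper_width: 0.0258
```

```bash
python3 - <<'E'
from h import *
need([.6060,-.0957,.1875],[180,0,168.85])
from plant import r
c=r.capture("side");W=cloud(c); np.savez("pics/side7.npz",**c)
x,y=(285,165); cv2.imwrite("pics/side7.png",cv2.resize(c["img"][y-60:y+60,x-80:x+80],None,fx=4.8,fy=4.8,interpolation=cv2.INTER_CUBIC))
al=np.array([.193,.981])
c0=dict(np.load("pics/side0.npz")); 
hsv=cv2.cvtColor(c["img"],cv2.COLOR_BGR2HSV)
M=np.array([.602,-.097])
D=W[...,:2]-M; A=D@al; B=D@np.array([.981,-.193])
m=(hsv[...,1]<50)&(hsv[...,2]>90)&(W[...,2]>.12)&(W[...,2]<.165)&(np.abs(A)<.06)&(np.abs(B)<.025)&(B<-.012)
print(m.sum(),np.percentile(A[m],[1,5,50,95,99]),np.percentile(B[m],[5,50,95]))
m=(hsv[...,1]<60)&(hsv[...,2]>90)&(W[...,2]>.158)&(W[...,2]<.172)&(np.abs(A)<.05)&(np.abs(B)<.025)
print('shoulder',m.sum(),np.percentile(A[m],[1,50,99]),np.percentile(B[m],[5,50,95]),np.median(W[m][:,2]))
E
```

```text
t 8.45 tcp [ 0.6059 -0.0973  0.1878] rot [-1.7996e+02  1.0000e-02  1.6866e+02] F [ 0.8 -0.3  0.1] M [ 0.16 -0.3   0.03] w 25.8
shift units [0.   0.04 0.01]
turn units [-0.01  0.   -0.02]
255 [-0.0333513  -0.02837037  0.00200593  0.0317861   0.03489214] [-0.01636647 -0.01496212 -0.0129487 ]
shoulder 187 [-0.02975769  0.01778257  0.03459284] [-0.01571046 -0.00946095  0.01361963] 0.16415776665823079
```

View pics/side7.png

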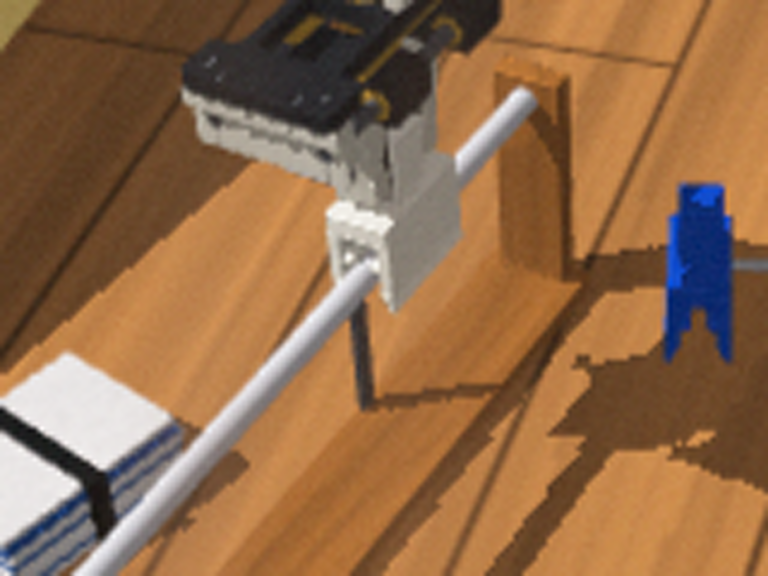

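The side view and depth put the hanger centre within 1–2 mm of the mark, hooked (shoulders z ≈ 0.164). Pressing down.

Emit:
apply_moves(
  targets=[
    [[0,0.02,0],[0,0,-0.02],15],
    [[0,0,0.08],[0,0,0],15],
    [[0,0,0.1],[0,0,0],15],
  ],
  squeeze=60,
)

```text
time_s: 8.8
tcp_pos: [0.6076, -0.0963, 0.1839]
eef_rot: [-179.9, 0.2, 169.0]
contact_force: [-4.6, -0.1, 11.4]
gripper_width: 0.0258
```

```bash
python3 - <<'E'
from h import *
need([.6060,-.0965,.1727],[180,0,168.85])
E
```

```text
t 8.8 tcp [ 0.6076 -0.0963  0.1839] rot [-179.87    0.23  168.98] F [-4.6 -0.1 11.4] M [ 0.03  1.73 -0.08] w 25.8
shift units [ 0.04 -0.01  0.28]
turn units [-0.02  0.03  0.02]
```

Emit:
apply_moves(
  targets=[
    [[0.04,0,0.12],[-0.02,0.03,0],15],
    [[0.02,0,0.15],[0,0,0],15],
  ],
)

```text
time_s: 9.0
tcp_pos: [0.606, -0.0955, 0.1754]
eef_rot: [-180.0, 0.1, 169.1]
contact_force: [0.2, -0.2, -1.9]
gripper_width: 0.0258
```

```bash
python3 - <<'E'
from h import *
need([.6060,-.0965,.1727],[180,0,168.85])
E
```

```text
t 9.0 tcp [ 0.606  -0.0955  0.1754] rot [-1.7999e+02  1.5000e-01  1.6910e+02] F [ 0.2 -0.2 -1.9] M [-0.29 -0.18 -0.09] w 25.8
shift units [-0.   -0.03  0.07]
turn units [-0.    0.02  0.03]
```

Snapped: the force rose, then dropped. Now landing the crown and loading it.

Emit:
apply_moves(
  targets=[
    [[0,-0.03,0.1],[0,0.02,0.03],15],
    [[0,0,0.15],[0,0,0],15],
  ],
)

```text
time_s: 9.2
tcp_pos: [0.6071, -0.0961, 0.1712]
eef_rot: [-179.9, 0.2, 169.1]
contact_force: [-17.8, 3.4, 57.1]
gripper_width: 0.0258
```

```bash
python3 - <<'E'
from h import *
need([.6060,-.0965,.1727],[180,0,168.85])
E
```

```text
t 9.2 tcp [ 0.6071 -0.0961  0.1712] rot [-179.92    0.23  169.05] F [-17.8   3.4  57.1] M [ 1.41  6.68 -0.06] w 25.8
shift units [ 0.03 -0.01 -0.04]
turn units [-0.01  0.03  0.03]
```

Emit:
apply_moves(
  targets=[
    [[0.03,0,0.05],[0,0,0],15],
    [[0.02,0,0.06],[0,0,0],15],
    [[0.01,0,0.06],[0,0,0],15],
  ],
)

```text
time_s: 9.5
tcp_pos: [0.6069, -0.0957, 0.1714]
eef_rot: [-179.9, 0.7, 169.3]
contact_force: [-7.6, 1.8, 20.4]
gripper_width: 0.0255
```

```bash
python3 - <<'E'
from h import *
need([.6060,-.0965,.1727],[180,0,168.85])
from plant import r
c=r.capture("side");W=cloud(c)
x,y=(285,165); cv2.imwrite("pics/side9.png",cv2.resize(c["img"][y-60:y+60,x-80:x+80],None,fx=4.8,fy=4.8,interpolation=cv2.INTER_CUBIC))
hsv=cv2.cvtColor(c["img"],cv2.COLOR_BGR2HSV)
D=W[...,:2]-np.array([.602,-.097]); A=D@np.array([.193,.981]); B=D@np.array([.981,-.193])
m=(hsv[...,1]<50)&(hsv[...,2]>90)&(W[...,2]>.105)&(W[...,2]<.15)&(np.abs(A)<.06)&(B<-.012)&(B>-.03)
print(m.sum(),np.percentile(A[m],[1,5,50,95,99]),np.percentile(B[m],[5,50,95]))
m=(hsv[...,1]<60)&(hsv[...,2]>90)&(W[...,2]>.142)&(W[...,2]<.158)&(np.abs(A)<.05)&(np.abs(B)<.025)
print('shoulder',m.sum(),np.median(W[m][:,2]))
need([.6060,-.0965,.1727],[180,0,168.85])
E
```

```text
t 9.5 tcp [ 0.6069 -0.0957  0.1714] rot [-179.86    0.66  169.26] F [-7.6  1.8 20.4] M [ 0.7   2.88 -0.09] w 25.5
shift units [ 0.02 -0.03 -0.03]
turn units [-0.02  0.08  0.05]
251 [-0.02939726 -0.02592318  0.00529003  0.0352134   0.03645968] [-0.01688162 -0.01519506 -0.01311598]
shoulder 195 0.14846922971666188
t 9.55 tcp [ 0.6069 -0.0956  0.1714] rot [-179.86    0.67  169.26] F [-5.8  0.5 17.5] M [ 0.4   2.32 -0.14] w 25.8
shift units [ 0.02 -0.03 -0.03]
turn units [-0.02  0.08  0.05]
```

View pics/side9.png

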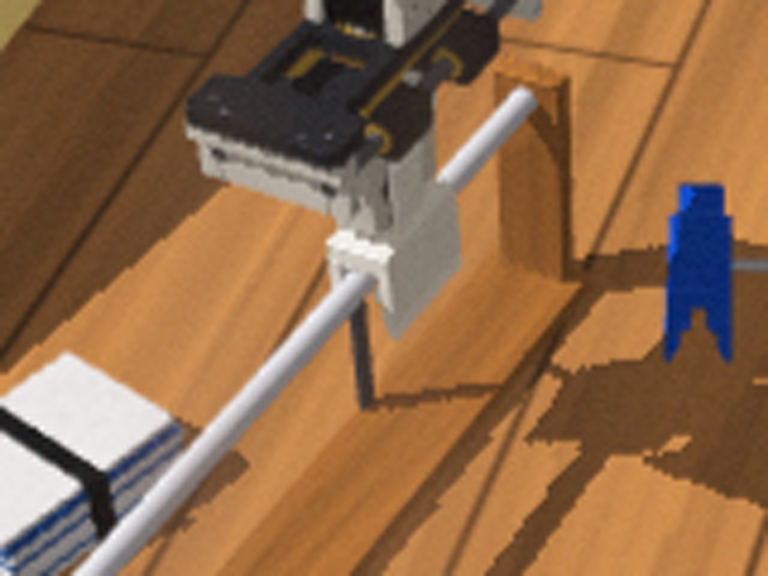

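The side view shows the crown seated on the bar: shoulders z ≈ 0.1485, 15 mm lower than hooked. One more holding row to check the push is steady.

Emit:
apply_moves(
  targets=[
    [[0.03,-0.03,0.07],[0,0.03,0.03],15],
    [[0.02,0,0.07],[0,0,0],15],
  ],
)

```text
time_s: 9.75
tcp_pos: [0.6068, -0.0956, 0.1714]
eef_rot: [-179.9, 0.8, 169.2]
contact_force: [-7.4, -1.0, 20.5]
gripper_width: 0.0258
```

```bash
python3 - <<'E'
from h import *
from plant import r
need([.6060,-.0965,.1727],[180,0,168.85])
for i in range(5): c=r.capture("top")
cv2.imwrite("pics/top9.png",c["img"])
need([.6060,-.0965,.1727],[180,0,168.85])
E
```

```text
t 9.75 tcp [ 0.6068 -0.0956  0.1714] rot [-179.89    0.79  169.17] F [-7.4 -1.  20.5] M [-0.43  2.9  -0.03] w 25.8
shift units [ 0.02 -0.03 -0.03]
turn units [-0.01  0.1   0.04]
t 10.0 tcp [ 0.6068 -0.0956  0.1714] rot [-179.9     0.8   169.17] F [-5.4  1.2 19.3] M [ 0.65  2.35 -0.01] w 25.6
shift units [ 0.02 -0.02 -0.03]
turn units [-0.01  0.1   0.04]
```

View pics/top9.png

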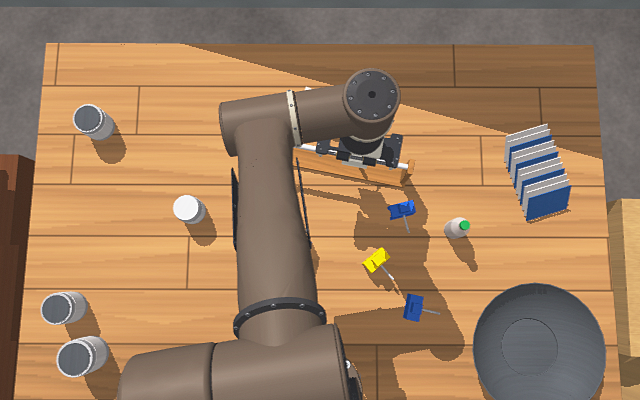

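The push is steady at about 19–20 N. In the top view the tin (188,209) and bottle (458,228) are where they started, and the bundle was unmoved in the side view. Handing in.

```bash
python3 -c "
from plant import r
print(r.close_job()); s=r.get_state(); print(s['time_s'],s['contact_force'],s['tcp_pos'])"
```

```text
the job is handed in; nothing more can be done
None
the job is handed in; nothing more can be done
```

I gripped the white hanger by its tab and hooked it over the bar about 98 mm along from the mark, prong pointing away from the robot. I slid it to the mark still hooked and pressed it down until it snapped home. The job was handed in at about 10 s with the robot still pressing; no verdict is reported.

**Last checks:**
- **Snap:** the force rose to at least 11 N and then dropped. The shoulders came down from z ≈ 0.164 to 0.1485, which matches the 15 mm expected.
- **Push:** it was steady at about 19–20 N for the 0.25 s before hand-in. It briefly reached 57 N when the crown landed, and a side load of 5–7 N remained.
- **Position along the bar:** the estimates disagree slightly. The wrist camera puts the hanger within about 1 mm of the mark, the side camera about 3.5 mm off; both are inside the 8 mm limit.
- **Position across the bar:** the last check was coarse, but the channel's 4 mm of play each side keeps it inside the 5 mm limit.
- **Bystanders:** the tin and bottle looked unmoved in the last top view. The bundle was hidden behind the arm there, but had not moved in the side view just before.

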